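Fill a jar through the funnel, then hover the funnel over the next jar

TASK

Tip all five steel balls from the scoop through the funnel into the jar the funnel stands in, then set the scoop down flat on the bench and let go of it. Then pick the funnel up by its tab, carry it over the stop board without bumping the board or disturbing the other bench things, and hold it upright with its spout centred about 15 mm above the mouth of the empty jar, never touching that jar. Finish while still holding it there: do not put it down or let go.

Things in the scene. Friction and masses are not known exactly. Their poses are not given: they have to be found in the camera images.
- scoop_grip (a point): Grip point of the loose hand scoop (140 g): middle of its dark wooden handle, 35 mm above the scoop's underside. x runs along the scoop from handle to mouth, z up. The handle is a bar along x, 80 mm long, 18 mm wide (y), 20 mm high; 45 mm ahead of this point it meets the 43 mm high back wall of the black plastic tray.
- scoop_lip (a point): Middle of the tray's pouring lip, 157 mm ahead of and 17 mm below scoop_grip, 18 mm above the underside; same axes. The open-fronted tray is 112 mm long, 56 mm wide, side walls 31 mm high. Its floor is flat for 60 mm, then rises at 17 degrees to this lip: level it keeps the balls, tipped nose-down well beyond 17 degrees (50 is ample) they roll out.
- ball0_center (a point): Centre of a loose steel ball, 14 mm in diameter, 11.5 g, one of five alike that start in the scoop.
- ball1_center (a point): Centre of a loose steel ball, 14 mm in diameter, 11.5 g, one of five alike that start in the scoop.
- ball2_center (a point): Centre of a loose steel ball, 14 mm in diameter, 11.5 g, one of five alike that start in the scoop.
- ball3_center (a point): Centre of a loose steel ball, 14 mm in diameter, 11.5 g, one of five alike that start in the scoop.
- ball4_center (a point): Centre of a loose steel ball, 14 mm in diameter, 11.5 g, one of five alike that start in the scoop.
- jar_full: The jar to fill: a clear open tube, 58 mm outside, 50 mm inside, with a 61 mm aluminium rim band, on an 85 mm square wooden foot, fixed to the bench. Origin at the centre of its underside on the bench, z up; inner floor at 17 mm, rim at 112 mm. At the start the funnel stands in it. The two jars may be either way round.
- funnel_spout (a point): Centre of the lower end of the loose grey funnel's spout (100 g); z points up the funnel. Spout 42 mm outside, 36 mm inside; a flat 60 mm collar 30 mm above this point rests on the jar's rim, so the spout hangs 30 mm into the jar; the cone opens to a rim 120 mm across, 85 mm above this point. The upright grip tab is on the -x side.
- funnel_tab (a point): Grip point on the funnel's upright tab, 63 mm from the funnel's axis on its -x side, 110 mm above the spout's end. The tab is a flat plate 8 mm thick (along x), 34 mm wide (y), standing 45 mm above the funnel's rim (its top is 20 mm above this point). Same axes as funnel_spout.
- jar_next: The empty jar, identical to jar_full and fixed to the bench; nothing stands in it. Origin at the centre of its underside, z up.
- jar_next_mouth (a point): Centre of the empty jar's mouth, level with its rim, 112 mm above the bench. z up.
- board: Stop board: a wooden plank on edge fixed to the bench between the jars, 200 mm long (x), 22 mm thick (y), 130 mm high, with two 50 x 70 x 16 mm feet. Origin at the centre of its underside.
- spray_can: Bystander: a loose upright can, 52 mm in diameter, 130 mm high. Origin at the centre of its underside.
- tape_measure: Bystander: a loose black tape measure, 65 x 35 x 60 mm (x, y, z). Origin at the centre of its underside.
- hardware_jar: Bystander: a loose closed glass jar with a metal cap, 64 mm in diameter, 85 mm high. Origin at the centre of its underside.
There are look-alikes about, which are no part of the job. What is shaped like the part that bears scoop_grip but pink or turquoise is not meant.

How it is judged:
By the outcome, as a careful person would: the job done as asked, in the order asked, and still so for the second after the job is handed in, while the arm keeps its last pose, push and grip.
It also fails if it takes over 72 s, if anything falls off the work surface, if the arm or the gripper's body presses on something with over 40 N, if the wrist force passes 120 N, or if a joint passes its speed limit or range.

ROBOT

A 6-joint arm with a two-finger parallel gripper is mounted at the origin on the work surface. World frame = base frame: x ahead of the robot, y to its left, z up, the work surface at z = 0. Lengths are in mm, angles in degrees, forces in N, time in s.
With the tool pointing down it reaches from about 300 to 850 mm from the base axis. Payload 4.2 kg.
Tool frame: the origin (TCP) lies midway between the tips of the shut fingers; the grasp point (between the pads) lies 19 mm behind it; z points along the fingers, y is the line along which they close (so a half turn about z gives the same grasp; the last joint's range is limited). The gripper opens to 91 mm and grips with 3 to 60 N. Pads are 32 mm wide; open, the fingers measure 118 mm over their backs; the gripper's body (76 mm by 178 mm) begins 60 mm behind the grasp point.
Start: joints at [67.781, 18.312, 89.639, -0, 72.044, -1.146], TCP at [206.754, 536.563, 175.176] pointing down, gripper open.
Joint ranges: [-177.97, 177.97], [-48.28, 115.42], [12.27, 149.76], [-77.06, 257.06], [2.81, 150.46], [-146.56, 146.56]. Speed limits (degrees/s): [147.25, 147.25, 180, 180, 180, 180].

INTERFACE

Orientations are given as a 3x3 rotation matrix whose columns are the frame's x, y, z axes.
In Python, from cell import robot gives the robot as it stands. The module is installed in compiled form; this text tells all that it offers. Calls block until the motion is done:
- robot.move_to(position, orientation): joint-space move of the TCP to a pose.
- robot.line_to(position, rot=None, vel=150, until_force=None): straight line of the TCP; rot=None keeps the orientation; vel is the mean speed in mm/s. With until_force (N) it stops when the force on the tool has changed by that much, and returns True; else False.
- robot.set_joints(angles): joint-space move.
- robot.set_gripper(opening): finger opening in mm; the grip force is fixed at half the most; returns when the fingers have stopped.
- robot.wait(seconds).
- robot.solve_ik(position, orientation): joint angles nearest the present ones, or None.
- robot.observe(): the state.
- robot.grab_frame(name): name is "scene" or "top" or "wrist"; returns a dict with "pixels" (384x512x3 uint8, red, green, blue), "camera_matrix" (3x3 intrinsics, pixels), "position" and "rotation" of the camera in the world; the wrist camera has in their place "T_tool_cam" (4x4, takes a point from camera to tool coordinates, whose origin is the TCP and whose axes are the flange's). Camera axes: x right, y down, z forward; pixel columns grow to the right and rows downward; lengths in mm; the calibration is good to about 2 mm. A picture is of the moment at which its call begins: read the wrist's pose just before it. There is no depth.
A pose or a line that the arm cannot do raises robot.IKError and nothing moves.
- robot.finish_job(): hands the job in; it is judged then, once.
The state is a dict: "t": time; "joint_positions": joint angles; "qd": joint speeds; "joint_efforts": joint torques, N m; "position": TCP position; "orientation": TCP orientation; "wrist_force": force on the tool from outside, world axes, zero at the start; "wrist_torque": the same for the moment, N m; "finger_gap": finger opening in mm; "grip_force": force on a finger pad.
Only numpy, scipy, OpenCV 4.12 (cv2) and the standard library are available. Lean on these libraries where they do the work, as an engineer would, in place of code of your own. Each camera call takes 0.05 s, during which the arm holds its last target. There are 200 camera calls.

## Working session

There is one attempt and no reset: what is moved stays moved. The work goes in short steps, each a Python script; the robot and the scene stay as the last script left them, time stands still between calls to the robot, and variables do not carry over. Pictures are saved under pics/ and viewed, at most 10 in all, crops included, and the job is handed in when it is done.

```bash
mkdir -p pics
cat > h.py <<'E'
import numpy as np, cv2
from cell import robot
def grab(n,f):
    s=robot.observe(); g=robot.grab_frame(n); 
    if n=="wrist":
        T=g["T_tool_cam"]; R=np.array(s["orientation"]); p=np.array(s["position"])
        g["rotation"]=R@T[:3,:3]; g["position"]=p+R@T[:3,3]
    cv2.imwrite(f"pics/{f}.png",g["pixels"][:,:,::-1]); np.savez(f"pics/{f}.npz",pix=g["pixels"],K=g["camera_matrix"],p=g["position"],R=g["rotation"])
    return g
def ray(d,u,v):
    r=np.array(d["R"])@np.linalg.inv(d["K"])@np.array([u,v,1.]); return np.array(d["p"]),r
def plane(d,u,v,z):
    p,r=ray(d,u,v); return p+r*(z-p[2])/r[2]
def proj(d,P):
    q=np.array(d["K"])@(np.array(d["R"]).T@(np.array(P)-d["p"])); return q[:2]/q[2]
E
python3 - <<'E'
from h import *
for n in("scene","top"):
    g=grab(n,n+"0"); print(g["position"],g["rotation"],g["camera_matrix"])
a=[cv2.imread(f"pics/{n}0.png") for n in("scene","top")]
cv2.imwrite("pics/s0b.png",cv2.resize(a[0],(800,600),interpolation=cv2.INTER_CUBIC));cv2.imwrite("pics/t0b.png",cv2.resize(a[1],(800,600),interpolation=cv2.INTER_CUBIC))
E
```

```text
[934.11154952 767.28523449 783.39146454] [[-0.84894655  0.32181983 -0.41919178]
 [ 0.52847686  0.5148681  -0.67499855]
 [-0.00139944 -0.79457085 -0.60716983]] [[416.92936603   0.         256.28687396]
 [  0.         416.92936603 191.73365291]
 [  0.           0.           1.        ]]
[ 330.37278722   55.06074775 1214.88361325] [[-2.34980834e-04 -9.88644550e-01  1.50272748e-01]
 [-9.99995186e-01 -2.32642889e-04 -3.09424584e-03]
 [ 3.09406917e-03 -1.50272752e-01 -9.88639736e-01]] [[350.862288     0.         258.09732379]
 [  0.         350.862288   191.04572647]
 [  0.           0.           1.        ]]
```

View pics/s0b.png

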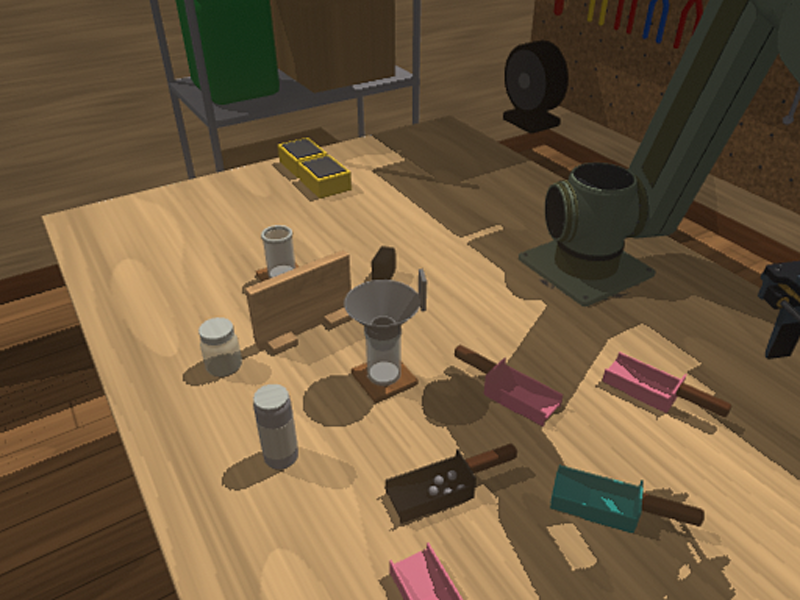

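View pics/t0b.png

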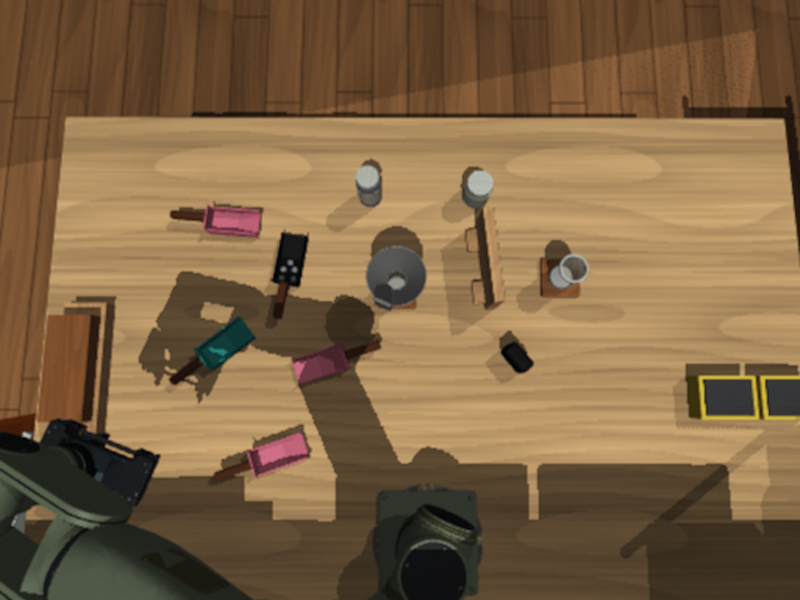

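Scene: the black scoop with its balls is at top (290,260), with its handle pointing down to (280,315). The funnel in jar_full is at (396,275), the board at (488,256), jar_next at (562,277), the tape measure at (517,356), the can at (369,185) and the hardware jar at (479,185).

Run:
```python
from h import *
d=np.load("pics/top0.npz"); s=1/1.5625
for n,u,v,z in [("handle end",278,315,35),("lip",297,234,18),("funnel rim",396,275,167),("tab top",383,302,212),("jarnext rim",574,268,112),("jarnext foot",560,278,17),("board top a",487,208,130),("board top b",500,303,130),("can top",368,172,130),("hw top",480,181,85),("tape",517,352,60)]:
    print(n,plane(d,u*s,v*s,z).round())
# black tray mask
p=d["pix"].astype(int); m=(p.max(2)<45).astype(np.uint8)
m[:, :165]=0;m[:,205:]=0;m[:140]=0;m[205:]=0
print(m.sum(), cv2.minAreaRect(np.argwhere(m)[:,::-1].astype(np.float32)))
c=cv2.resize(cv2.cvtColor(d["pix"],cv2.COLOR_RGB2BGR)[120:220,165:405],None,fx=3.3,fy=3.3,interpolation=cv2.INTER_CUBIC);cv2.imwrite("pics/c1.png",c)
# wrist look over scoop then funnel
R=np.array([[1,0,0],[0,-1,0],[0,0,-1.]])
print(robot.observe()["orientation"])
robot.move_to([400,260,330],R@np.array([[1,0,0],[0,1,0],[0,0,1.]])) 
g=grab("wrist","w1"); print(g["position"],g["rotation"],robot.observe()["joint_positions"],robot.observe()["t"])
cv2.imwrite("pics/w1b.png",cv2.resize(cv2.imread("pics/w1.png"),(800,600)))
```

```text
handle end [474. 323.  35.]
lip [659. 290.  18.]
funnel rim [536.  66. 167.]
tab top [476.  89. 212.]
jarnext rim [ 561. -299.  112.]
jarnext foot [ 559. -297.   17.]
board top a [ 683. -120.  130.]
board top b [ 486. -142.  130.]
can top [761. 125. 130.]
hw top [ 758. -114.   85.]
tape [ 392. -187.   60.]
542 ((183.17308044433594, 176.63461303710938), (17.062105178833008, 54.91251754760742), 11.30993366241455)
[[-9.33129370e-01  3.59540295e-01 -5.95848968e-04]
 [ 3.59540787e-01  9.33128242e-01 -1.45166171e-03]
 [ 3.40726203e-05 -1.56882018e-03 -9.99998769e-01]]
[468.1287857  261.96890724 539.41274437] [[ 1.80974688e-03 -9.69445992e-01 -2.45298173e-01]
 [-9.99998007e-01 -1.54753876e-03 -1.26168092e-03]
 [ 8.43523077e-04  2.45299968e-01 -9.69446860e-01]] [3.16805522e+01 5.83290368e+00 8.41280251e+01 1.01240140e-02
 9.00756480e+01 1.21623699e+02] 2.0083
```

View pics/w1b.png

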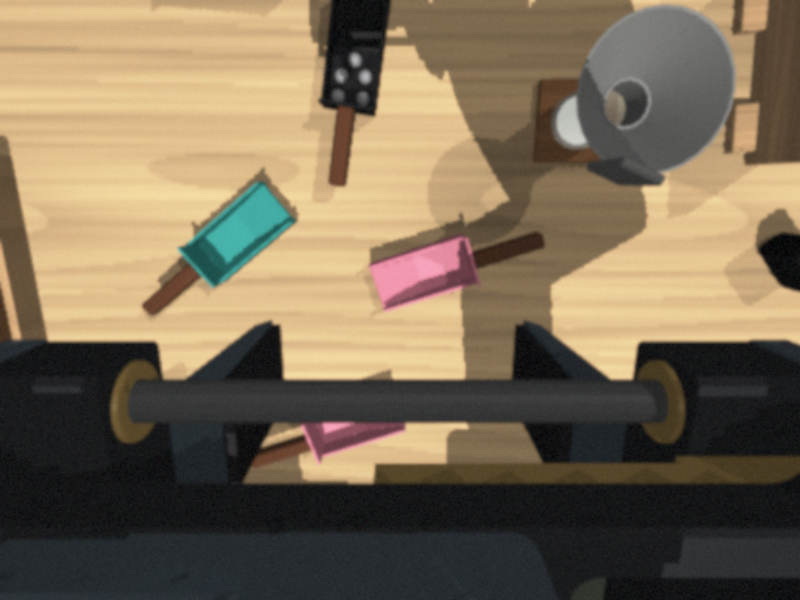

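The wrist picture shows the scoop handle from its end (339,184) to the tray (347,107). The funnel rim is centred near (660,88), with the tab near (628,172).

Run:
```python
from h import *
w=np.load("pics/w1.npz"); t=np.load("pics/top0.npz"); k=.64
hsv=cv2.cvtColor(w["pix"],cv2.COLOR_RGB2HSV)
# handle: dark brown (not bench) in ROI
x0,x1,y0,y1=205,235,68,122
P=w["pix"][y0:y1,x0:x1].astype(int); m=(P.max(2)<140)&(hsv[y0:y1,x0:x1,1]>90)&(P[:,:,0]>50)
n,l,st,ce=cv2.connectedComponentsWithStats(m.astype(np.uint8)); i=1+st[1:,4].argmax()
q=np.argwhere(l==i)[:,::-1]+[x0,y0]; r=cv2.minAreaRect(q.astype(np.float32)); print("handle",st[i],r)
e,f=None,None
vx,vy,cx,cy=cv2.fitLine(q.astype(np.float32),cv2.DIST_L2,0,.01,.01).ravel()
s=((q-[cx,cy])@[vx,vy]); a=plane(w,cx+vx*s.min(),cy+vy*s.min(),45);b=plane(w,cx+vx*s.max(),cy+vy*s.max(),45)
print(a,b,np.linalg.norm(a-b),"yaw",np.degrees(np.arctan2(*(a-b)[[1,0]])))
# funnel rim: low saturation grey
for name,d,(x0,x1,y0,y1) in [("w",w,(365,480,0,112)),("t",t,(230,278,150,200))]:
    h=cv2.cvtColor(d["pix"],cv2.COLOR_RGB2HSV)[y0:y1,x0:x1]; m=((h[:,:,1]<60)).astype(np.uint8)
    m=cv2.morphologyEx(m,cv2.MORPH_OPEN,np.ones((3,3)))
    c=max(cv2.findContours(m,0,cv2.CHAIN_APPROX_NONE)[0],key=cv2.contourArea).reshape(-1,2)+[x0,y0]
    X=np.array([plane(d,u,v,167)[:2] for u,v in c+0.0])
    # robust circle of radius 60
    from scipy.optimize import least_squares
    o=least_squares(lambda z:np.hypot(*(X-z).T)-60,X.mean(0),loss="soft_l1",f_scale=1.5); print(name,o.x,np.median(abs(o.fun)))
for n,u,v in [("L",588,160),("R",664,184)]: print(n,plane(w,u*k,v*k,212),plane(w,u*k,v*k,167))
for n,u,v in [("jn1",574,268)]: print(plane(t,u*k,v*k,112))
c=cv2.imread("pics/w1.png")[40:130,340:480]; cv2.imwrite("pics/c2.png",cv2.resize(c,None,fx=5.5,fy=5.5,interpolation=cv2.INTER_CUBIC))
```

```text
handle [  4   0  21  51 591] ((219.48687744140625, 92.88325500488281), (50.2014045715332, 19.910388946533203), 88.78113555908203)
[467.86082894 325.31358196  45.        ] [544.63838483 313.60431862  45.        ] 77.6653071582983 yaw 171.32869820430187
w [534.26539951  68.98939528] 1.063728678599233
t [535.16849489  68.29018987] 3.1867473770198984
L [484.48237009 130.9837432  212.        ] [486.73002633 112.98098526 167.        ]
R [468.64263114  76.58098726 212.        ] [468.71325468  51.10104935 167.        ]
[ 561.48564144 -299.11360023  112.        ]
```

View pics/c2.png

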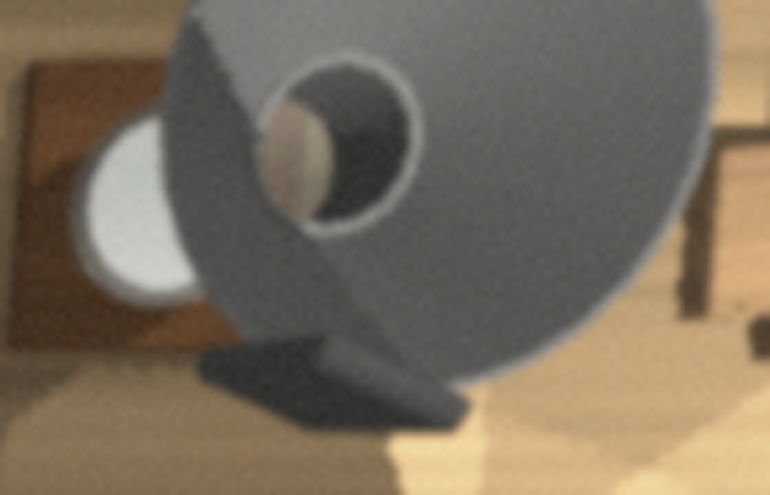

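```bash
cat >> h.py <<'E'
def Rs(psi,th):
    p,t=np.radians([psi,th]); x=np.array([np.cos(p)*np.cos(t),np.sin(p)*np.cos(t),-np.sin(t)]); y=np.array([-np.sin(p),np.cos(p),0]); return np.c_[x,y,np.cross(x,y)]
def tool(S,grip,al,sg):
    a=np.radians(al); z=S@[np.sin(a),0,-np.cos(a)]; y=sg*S[:,1]; return np.array(grip)+19*z, np.c_[np.cross(y,z),y,z]
FUN=np.array([534.6,68.6])
def pour(psi,th,al,sg,back=25,lipz=192):
    S=Rs(psi,th); h=S[:,0].copy(); h[2]=0; h/=np.linalg.norm(h)
    lip=np.r_[FUN,lipz]-back*h; return tool(S,lip-S@[157,0,-17.],al,sg)
E
python3 - <<'E'
from h import *
w=np.load("pics/w1.npz");k=.64
e=plane(w,339*k,184*k,40);f=plane(w,348*k,107*k,42);print(e,f,np.linalg.norm(e-f))
q1=robot.observe()["joint_positions"]
for sg in(1,-1):
  for al in(0,15,30):
    p,R=tool(Rs(-10,0),[508,317,36],al,sg); q=robot.solve_ik(p,R); print(sg,al,None if q is None else np.round(q))
    for psi in(-50,-70,-90):
      o=[robot.solve_ik(*pour(psi,th,al,sg)) for th in(0,30,58)]
      print("   ",psi,[None if q is None else [int(v) for v in q] for q in o])
E
```

```text
[468.29007418 323.07148929  40.        ] [543.90695618 311.49206238  42.        ] 76.5244795562398
1 0 [ 31.  28.  99.  -0.  53. -49.]
    -50 [[25, 7, 101, 0, 70, -14], [3, 14, 88, 23, 95, -37], [-8, 28, 77, 39, 117, -44]]
    -70 [[25, 13, 94, 0, 72, 5], [3, 14, 89, 28, 86, -20], [-12, 23, 86, 47, 105, -34]]
    -90 [[23, 19, 86, 0, 74, 23], [3, 13, 90, 30, 76, -4], [-15, 17, 95, 54, 90, -27]]
1 15 [ 37.  24. 108. -18.  39. -30.]
    -50 [[36, 7, 104, -16, 68, 2], [11, 9, 89, 13, 87, -29], [-5, 22, 77, 30, 110, -41]]
    -70 [[35, 15, 92, -14, 75, 19], [12, 11, 87, 14, 83, -9], [-8, 18, 83, 37, 99, -28]]
    -90 [[31, 23, 80, -12, 83, 33], [12, 13, 84, 14, 78, 9], [-9, 13, 89, 42, 86, -16]]
1 30 [ 45.  24. 117. -51.  32.   8.]
    -50 [[47, 9, 106, -31, 70, 19], [21, 6, 92, 0, 81, -18], [0, 16, 78, 21, 103, -38]]
    -70 [[43, 19, 92, -27, 81, 30], [22, 11, 86, 0, 82, 2], [-1, 14, 81, 26, 94, -21]]
    -90 [[37, 29, 76, -23, 93, 40], [21, 16, 79, 0, 84, 21], [-1, 11, 84, 28, 85, -4]]
-1 0 [ 31.  28.  99.  -0.  53. 131.]
    -50 [None, [3, 14, 88, 23, 95, 142], [-8, 28, 77, 39, 117, 135]]
    -70 [None, None, [-12, 23, 86, 47, 105, 145]]
    -90 [None, None, None]
-1 15 None
    -50 [None, None, [-5, 22, 77, 30, 110, 138]]
    -70 [None, None, None]
    -90 [[31, 23, 80, -12, 83, -146], None, None]
-1 30 None
    -50 [None, None, [0, 16, 78, 21, 103, 141]]
    -70 [None, None, None]
    -90 [[37, 29, 76, -23, 93, -139], None, None]
```

Run:
```python
from h import *
p,R=tool(Rs(-9.5,0),[503,317.8,36],15,1)
zt=R[:,2]
robot.move_to(p-110*zt,R)
g=grab("wrist","w2"); 
d=np.load("pics/w2.npz"); im=cv2.imread("pics/w2.png")
for x,y in [(-35,0),(0,0),(45,0)]:
    P=np.array([503,317.8,45])+Rs(-9.5,0)@[x,y,0]; u=proj(d,P); cv2.circle(im,tuple(int(v) for v in u),2,(0,255,0),-1)
cv2.imwrite("pics/w2b.png",cv2.resize(im,(800,600))); print(robot.observe()["t"])
```

```text
4.35
```

View pics/w2b.png

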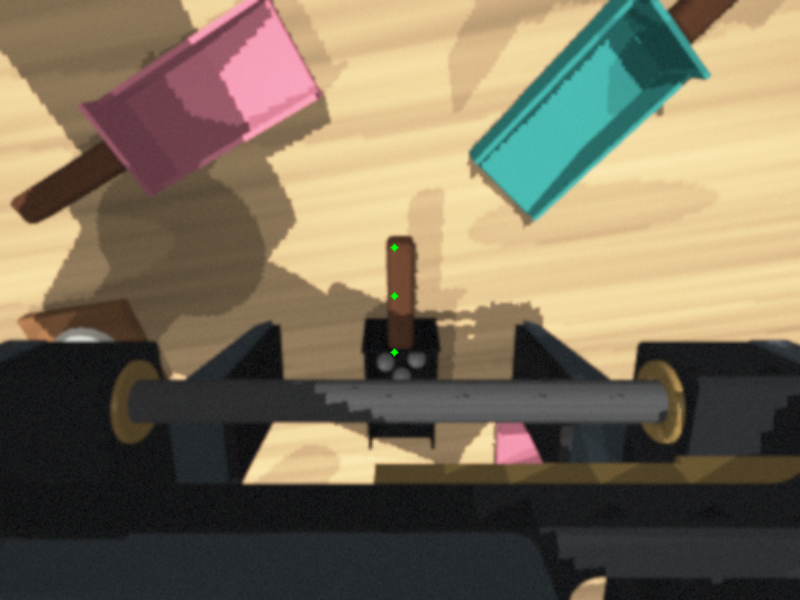

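The handle runs from (400,238) to (400,346), about 4 mm to the +y side and 5 mm behind my estimate. The yaw agrees. I'll correct, grip and lift.

Run:
```python
from h import *
G=np.array([498.7,322.6,36]); np.save("G.npy",G)
p,R=tool(Rs(-9.5,0),G,15,1)
robot.line_to(p-60*R[:,2],R); 
print(robot.line_to(p,R,vel=80,until_force=15))
robot.set_gripper(0); s=robot.observe(); print(s["finger_gap"],s["grip_force"],s["position"],p)
robot.line_to(p+[0,0,60],R,vel=60); s=robot.observe(); print(s["finger_gap"],s["grip_force"],s["wrist_force"],s["wrist_torque"],s["t"])
g=grab("scene","s1"); cv2.imwrite("pics/s1b.png",cv2.resize(cv2.imread("pics/s1.png")[200:384,150:420],(800,545),interpolation=cv2.INTER_CUBIC))
```

```text
False
0.15483302643536595 0.0 [503.54168039 321.78286559  17.63669956] [503.55012045 321.78836819  17.6474093 ]
0.2538784158773365 0.0 [-0.4729635  -0.74493986 -0.74860266] [ 0.02603028  0.16059088 -0.0338013 ] 8.2417
```

View pics/s1b.png

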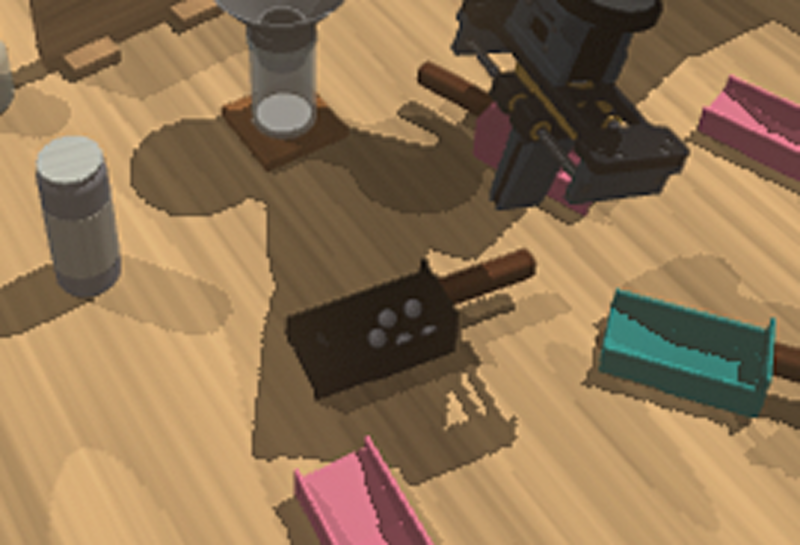

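The fingers closed on nothing, and the scoop hasn't moved (handle end at crop (530,262)). I'll compare the scene and top views against the TCP.

Run:
```python
from h import *
s=np.load("pics/s1.npz"); t=np.load("pics/top0.npz"); w1=np.load("pics/w1.npz");w2=np.load("pics/w2.npz")
print("tcp in s1 crop",(proj(s,robot.observe()["position"])-[150,200])*[800/270,545/184])
for z in(0,40,80): print("handle end scene",z,plane(s,329.3,288.3,z),"lip mid",plane(s,150+303*.3375,200+357*.3376,z))
print("top end",plane(t,278*.64,315*.64,40)); print("w1 end",plane(w1,339*.64,184*.64,40)); print("w2 end",plane(w2,400*.64,240*.64,40))
```

```text
tcp in s1 crop [493.01174147 237.38140037]
handle end scene 0 [445.81081575 308.79952689   0.        ] lip mid [647.81676612 288.52410512   0.        ]
handle end scene 40 [470.74347105 332.20982575  40.        ] lip mid [662.43498939 312.96966783  40.        ]
handle end scene 80 [495.67612635 355.6201246   80.        ] lip mid [677.05321266 337.41523054  80.        ]
top end [472.92280181 321.52869182  40.        ]
w1 end [468.29007418 323.07148929  40.        ]
w2 end [466.47940429 327.3760557   40.        ]
```

Run:
```python
from h import *
g=robot.grab_frame("wrist"); T=np.array(g["T_tool_cam"]); K=np.array(g["camera_matrix"]); print(T.round(3),K[0,0])
for P in [(0,50,0),(0,-50,0),(0,0,0),(16,45,0),(16,45,-40)]:
    c=np.linalg.inv(T)@np.r_[P,1.]; q=K@c[:3]; print(P,(q[:2]/q[2]/.64).round())
s=np.load("pics/s1.npz"); o=robot.observe(); p=np.array(o["position"]);R=np.array(o["orientation"])
im=cv2.resize(s["pix"][225:305,270:400,::-1],None,fx=6,fy=6,interpolation=cv2.INTER_CUBIC)
def dot(P,c): cv2.circle(im,tuple(int(v) for v in (proj(s,P)-[270,225])*6+3),4,c,-1)
for k,c in [(0,(0,0,255)),(19,(0,255,0)),(79,(255,0,0))]: dot(p-k*R[:,2],c)
for x in(-35,0,45): dot(np.array([498.7,322.6,45])+Rs(-9.5,0)@[x,0,0],(0,255,255))
cv2.imwrite("pics/c3.png",im); print(o["position"],o["joint_positions"])
```

```text
[[ 1.00000e-03 -9.70000e-01 -2.45000e-01  6.92610e+01]
 [ 1.00000e+00  1.00000e-03 -0.00000e+00  1.54400e+00]
 [ 0.00000e+00 -2.45000e-01  9.70000e-01 -2.09956e+02]
 [ 0.00000e+00  0.00000e+00  0.00000e+00  1.00000e+00]] 292.9147822116865
(0, 50, 0) [498. 333.]
(0, -50, 0) [290. 333.]
(0, 0, 0) [394. 333.]
(16, 45, 0) [489. 301.]
(16, 45, -40) [509. 326.]
[503.27527109 321.56618129  77.09310413] [ 38.37956526  19.85809571 104.83067131 -15.41593167  46.23520488
 -32.31164371]
```

View pics/c3.png

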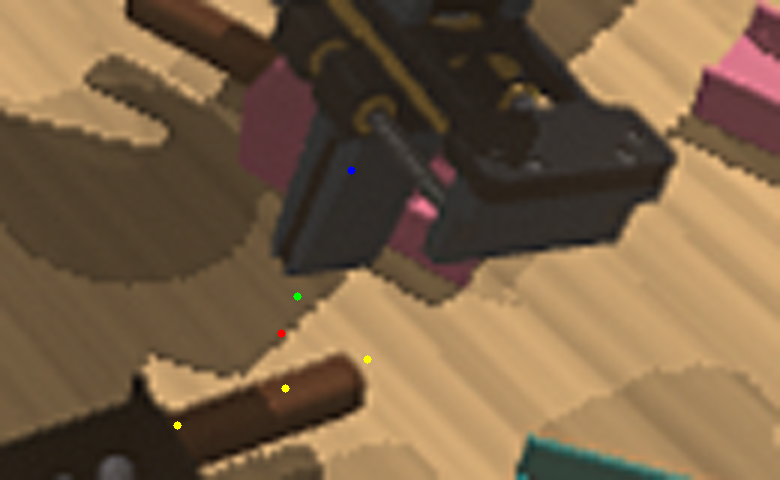

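The scene crop puts the fingertips at (335,268), about 30 mm short of the reported TCP (red dot, 281,333). The fingertip pixels in the wrist view say the same. I'll measure the offset by touching clear bench with the shut fingers.

Run:
```python
from h import *
s=np.load("pics/s1.npz"); o=robot.observe(); p=np.array(o["position"]);R=np.array(o["orientation"])
for d in(0,20,30,40): print(d,[((proj(s,p+R@[x,13.5,-d])-[270,225])*6+3).round() for x in(16,-16)])
_,Rv=tool(Rs(-9.5,0),[0,0,0],0,1)
robot.move_to([550,390,60],Rv); 
print(robot.line_to([550,390,5],Rv,vel=60,until_force=6), robot.observe()["position"])
print(robot.line_to([550,390,-45],Rv,vel=25,until_force=6)); o=robot.observe(); print(o["position"],o["wrist_force"])
robot.line_to([550,390,60],Rv); print(robot.observe()["t"])
```

```text
0 [array([336., 356.]), array([263., 366.])]
20 [array([354., 316.]), array([280., 326.])]
30 [array([363., 295.]), array([289., 305.])]
40 [array([372., 275.]), array([298., 285.])]
False [550.3353682  390.22239484   5.40251329]
True
[549.98553385 389.97028709 -38.44993762] [-0.46182587 -0.67459166  3.55287746]
12.2167
```

```bash
sed -i 's/+19\*z/+56*z/' h.py
python3 - <<'E'
from h import *
G=np.array([498.7,322.6,35]); np.save("G.npy",G)
p,R=tool(Rs(-9.5,0),G,15,1)
robot.set_gripper(91)
robot.move_to(p-70*R[:,2],R)
print(robot.line_to(p,R,vel=80,until_force=15))
robot.set_gripper(0); s=robot.observe(); print(s["finger_gap"],s["grip_force"],s["wrist_force"],s["wrist_torque"])
robot.line_to(p+[0,0,50],R,vel=50); s=robot.observe(); print(s["finger_gap"],s["grip_force"],s["wrist_force"],s["wrist_torque"],s["t"])
g=grab("scene","s2"); cv2.imwrite("pics/s2b.png",cv2.resize(cv2.imread("pics/s2.png")[180:364,150:420],(800,545),interpolation=cv2.INTER_CUBIC))
for psi in(-60,-75,-90):
  o=[robot.solve_ik(*pour(psi,th,15,1)) for th in(0,30,58)]
  print(psi,[None if q is None else [int(v) for v in q] for q in o])
E
```

```text
False
17.707946823026578 29.961650669574738 [-0.64203365 -2.22468532  0.44758126] [-0.06446085  0.20524265 -0.10096134]
17.666268851365924 29.964833557605743 [ 0.41073251  0.17262229 -1.57936044] [0.07052411 0.34490759 0.00435707] 17.3583
-60 [[35, 13, 102, -16, 67, 11], [13, 11, 92, 14, 80, -19], [-4, 19, 84, 34, 101, -35]]
-75 [[33, 18, 93, -14, 72, 23], [13, 13, 90, 15, 77, -5], [-6, 17, 88, 39, 92, -26]]
-90 [[30, 24, 84, -13, 78, 34], [13, 14, 88, 15, 73, 9], [-7, 14, 92, 43, 82, -16]]
```

View pics/s2b.png

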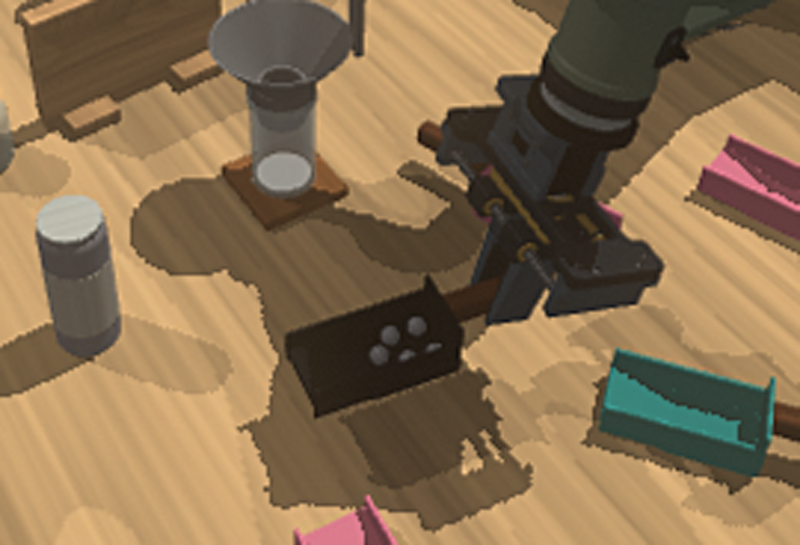

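The handle is gripped (17.7 mm) and the scoop is up with its balls; the lip middle is at crop (301,373). I'll work out any droop from that, then carry and pour slowly.

Run:
```python
from h import *
s=np.load("pics/s2.npz"); G=np.load("G.npy")
L=G+Rs(-9.5,0)@[157,0,0]; Z=np.arange(30,80.)
def zb(u,v): e=[np.hypot(*(plane(s,u,v,z)-L)[:2]) for z in Z]; return Z[np.argmin(e)],min(e)
z,e=zb(251.6,305.9); phi=np.degrees(np.arcsin((68-z)/157)); print("lip z",z,e,"droop",phi)
phi=float(np.clip(phi,0,12)); np.save("phi.npy",phi); al=15+phi
o=robot.observe(); p0=np.array(o["position"])
robot.line_to(p0+[-20,0,170],tool(Rs(-9.5,0),G,al,1)[1],vel=120)
psi=-92
robot.line_to(*pour(psi,0,al,1,70,240),vel=45)
robot.line_to(*pour(psi,0,al,1,25,196),vel=70)
print(robot.observe()["t"]); robot.wait(.2)
g=grab("scene","s3"); im=cv2.imread("pics/s3.png")
d=np.load("pics/s3.npz"); c=lambda P:cv2.circle(im,tuple(int(v) for v in proj(d,P)),1,(0,255,0),-1)
c(np.r_[FUN,167]); S=Rs(psi,0); lip=np.r_[FUN,196]-25*S[:,0]; [c(lip+S@[0,y,0]) for y in(-28,0,28)]
cv2.imwrite("pics/s3b.png",cv2.resize(im[120:290,130:380],(800,544),interpolation=cv2.INTER_CUBIC))
```

```text
lip z 64.0 0.4061035510525227 droop 1.459923054834174
21.625
```

View pics/s3b.png

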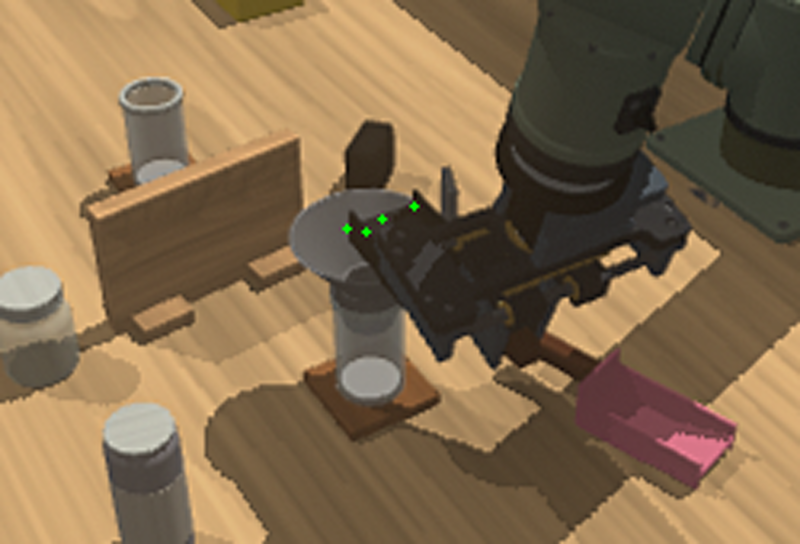

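The lip corners are at (350,220) and (415,200), matching the prediction, and the lip sits just short of the funnel's centre. Pouring now.

Run:
```python
from h import *
al=15+float(np.load("phi.npy")); psi=-92
robot.line_to(*pour(psi,12,al,1,27,195),vel=60)
for th in(16,20,24,28,33): robot.line_to(*pour(psi,th,al,1,28,192),vel=30)
for th in(42,52,60): robot.line_to(*pour(psi,th,al,1,28,194),vel=60)
robot.wait(.8)
o=robot.observe(); print(o["t"],o["finger_gap"],o["wrist_force"])
g=grab("scene","s4"); cv2.imwrite("pics/s4b.png",cv2.resize(cv2.imread("pics/s4.png")[120:290,130:380],(800,544),interpolation=cv2.INTER_CUBIC))
```

```text
27.3917 17.92876324646782 [-0.71087169  0.5492732  -1.47186569]
```

View pics/s4b.png

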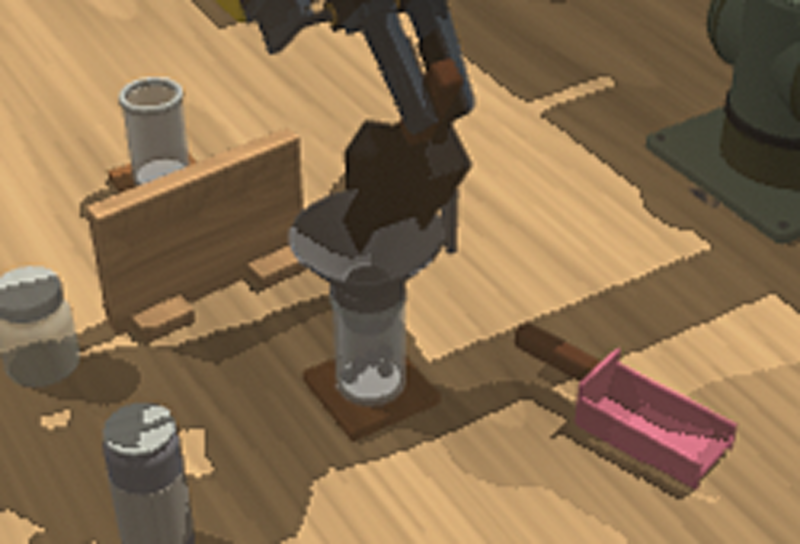

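The balls are in the jar around (350,370) to (383,368), and the scoop is nose-down over the funnel with nothing disturbed. I'll set the scoop back where it started and check numerically.

Run:
```python
from h import *
al=15+float(np.load("phi.npy")); psi=-92; G=np.load("G.npy")
robot.line_to(*pour(psi,35,al,1,45,235),vel=150)
robot.line_to(*pour(psi,0,al,1,75,245),vel=150)
S=Rs(-9.5,0)
robot.line_to(*tool(S,G+[-20,0,190],al,1),vel=70)
robot.line_to(*tool(S,G+[0,0,25],al,1),vel=150)
print(robot.line_to(*tool(S,G+[0,0,-2],al,1),vel=30,until_force=4)); o=robot.observe()
print(o["position"],tool(S,G,al,1)[0],o["wrist_force"],o["t"])
robot.wait(.2); robot.set_gripper(60); R=np.array(o["orientation"]); p=np.array(o["position"])
robot.line_to(p-90*R[:,2],vel=150); print(robot.observe()["finger_gap"],robot.observe()["t"])
g=grab("wrist","w5"); grab("scene","s5")
# scoop pose check: balls (bright grey) inside tray region, before/after in scene
a=np.load("pics/scene0.npz");b=np.load("pics/s5.npz")
for n,d in(("before",a),("after",b)):
    m=np.zeros((384,512),np.uint8); pts=[proj(d,G*[1,1,0]+S@[x,y,8]) for x in(55,140) for y in(-24,24)]
    cv2.fillConvexPoly(m,cv2.convexHull(np.int32(pts)),1); v=d["pix"].max(2)[m>0]; print(n,np.percentile(v,[50,90,98,100]),(v>90).sum())
d=cv2.absdiff(a["pix"],b["pix"]).max(2)
def P(d,u,v):return plane(d,u,v,0)
for nm,x in [("lip","s")]:
    for n,dd in(("before",a),("after",b)):
        k=(dd["pix"].max(2)<48).astype(np.uint8); k[:270]=0;k[:,:235]=0;k[:,310:]=0;k[340:]=0
        q,l,st,ce=cv2.connectedComponentsWithStats(k); i=1+st[1:,4].argmax(); print(n,st[i],ce[i],cv2.minAreaRect(np.argwhere(l==i)[:,::-1].astype(np.float32)))
```

```text
True
[513.992442   319.63607191 -20.22299642] [514.34968744 319.98114047 -18.70501706] [-1.18486545 -0.72289917  3.88287177] 32.4667
59.781630752095346 34.2083
before [ 53.    81.   135.46 176.  ] 57
after [41. 47. 49. 51.] 0
before [264 288  40  40 535] [290.32149533 307.48971963] ((285.60003662109375, 308.70001220703125), (31.304948806762695, 35.329872131347656), 63.43495178222656)
after [ 251  288   59   47 1257] [280.83929992 310.89339698] ((279.77581787109375, 310.18963623046875), (32.12529373168945, 61.8365478515625), 68.19859313964844)
```

The tray is empty and the scoop is down and released. Next: check the funnel against the first wrist view, compute the tab azimuth and the empty jar's mouth, and test IK.

Run:
```python
from h import *
from scipy.optimize import least_squares
w=np.load("pics/w1.npz")
robot.move_to([400,260,330],np.array([[1,0,0],[0,-1,0],[0,0,-1.]])); grab("wrist","w6"); n=np.load("pics/w6.npz")
d=cv2.absdiff(cv2.GaussianBlur(w["pix"],(3,3),0),cv2.GaussianBlur(n["pix"],(3,3),0)).max(2)
r=d[:112,365:475]; q,l,st,ce=cv2.connectedComponentsWithStats((r>25).astype(np.uint8)); print("diff blobs",[(st[i],ce[i].round()) for i in range(1,q) if st[i][4]>8])
f=lambda u,v:(340+u/5.5,40+v/5.5)
I=[plane(w,*f(u,v),212)[:2] for u,v in((322,335),(465,405))]; O=plane(w,*f(440,430),212)[:2]; print("inner edge",I,np.linalg.norm(I[0]-I[1]),"outer R",O)
m=(I[0]+I[1])/2; print("az mid",np.degrees(np.arctan2(*(m-FUN)[::-1])),np.linalg.norm(m-FUN),"az edge normal",np.degrees(np.arctan2(*(I[1]-I[0])[::-1]))-90)
# jar_next rim band & foot
for nm,F,(x0,x1,y0,y1) in(("top","top0",(340,385,155,195)),("scene","s5",(160,195,140,165))):
    t=np.load(f"pics/{F}.npz"); P=t["pix"][y0:y1,x0:x1]; h=cv2.cvtColor(P,cv2.COLOR_RGB2HSV)
    k=((h[:,:,1]<70)&(h[:,:,2]>90)).astype(np.uint8); q,l,st,ce=cv2.connectedComponentsWithStats(k); i=1+st[1:,4].argmax(); print(nm,st[i])
    u=np.argwhere(l==i)[:,::-1]+[x0,y0]; X=np.array([plane(t,a,b,112)[:2] for a,b in cv2.convexHull(u.astype(np.int32)).reshape(-1,2)])
    o=least_squares(lambda z:np.hypot(*(X-z).T)-30.5,X.mean(0),loss="soft_l1",f_scale=1.5); print(nm,o.x,np.abs(o.fun).max())
    print(' '.join(f'{a}' for a in l.max(1)), plane(t,*(574*.64,268*.64),112)[:2])
for sg in(1,-1):
  a=np.radians(161); y=sg*np.array([np.cos(a),np.sin(a),0]); R=np.c_[np.cross(y,[0,0,-1.]),y,[0,0,-1.]]
  for p in((475,89,136),(475,89,330),(500,-279,181)): v=robot.solve_ik(p,R); print(sg,None if v is None else np.round(v))
print(robot.observe()["t"])
```

```text
diff blobs [(array([ 0, 79, 10, 12, 76], dtype=int32), array([ 4., 85.]))]
inner edge [array([486.05233694, 107.36946719]), array([472.95904649,  77.6547391 ])] 32.47151552168143 outer R [468.18964432  81.89767319]
az mid 156.53812966784386 60.059732621426704 az edge normal -203.7798740533401
top [ 12   7  25  23 325]
top [ 558.49476409 -292.2972779 ] 18.766750914315345
0 0 0 0 0 0 0 1 1 1 1 1 1 1 1 1 1 1 1 1 1 1 1 1 1 1 1 1 1 1 0 0 0 0 0 0 0 0 0 0 [ 561.48564144 -299.11360023]
scene [  7   4  21  21 323]
scene [ 563.74037352 -290.9695375 ] 62.23009608660125
0 0 0 0 1 1 1 1 1 1 1 1 1 1 1 1 1 1 1 1 1 1 1 1 1 [154.23936931 107.515672  ]
1 None
1 None
1 None
-1 [  9.  12. 105.  -0.  63.  28.]
-1 [ 9.  6. 83. -0. 90. 28.]
-1 [-30.  18.  89.  -0.  73. -11.]
36.5833
```

The funnel is unchanged and empty, and a ball shows through the jar glass. The tab azimuth is 156.5°. One straight-down wrist look at the empty jar comes next.

Run:
```python
from h import *
T=np.array(robot.grab_frame("wrist")["T_tool_cam"])
Rc=np.array([[0,-1,0],[-1,0,0],[0,0,-1.]]); R=Rc@T[:3,:3].T; 
robot.move_to(np.array([560,-298,480.])-R@T[:3,3],R); g=grab("wrist","w7"); d=np.load("pics/w7.npz"); print(d["p"],robot.observe()["t"])
u0=proj(d,[560,-298,112]); r=d["K"][0,0]*30.5/(d["p"][2]-112); print(u0,r)
gray=cv2.cvtColor(d["pix"],cv2.COLOR_RGB2GRAY); x,y=(u0-50).astype(int)
big=cv2.resize(gray[y:y+100,x:x+100],None,fx=4,fy=4,interpolation=cv2.INTER_CUBIC)
for p2 in(40,25):
    c=cv2.HoughCircles(big,cv2.HOUGH_GRADIENT,1,8,param1=120,param2=p2,minRadius=int(2.9*r),maxRadius=int(4.5*r))
    if c is not None:
        for a,b,rr in c[0][:6]: print(p2,a,b,rr/4/r*30.5,plane(d,x+(a-1.5)/4,y+(b-1.5)/4,112)[:2])
# foot square (brown) for cross-check
h=cv2.cvtColor(d["pix"],cv2.COLOR_RGB2HSV); print(h[int(u0[1])-28,int(u0[0])-28],h[10,10])
k=((h[:,:,2]<150)&(h[:,:,1]>100)).astype(np.uint8); k[:, :int(u0[0])-45]=0;k[:,int(u0[0])+45:]=0;k[:int(u0[1])-45]=0;k[int(u0[1])+45:]=0
q=cv2.minAreaRect(np.argwhere(k)[:,::-1].astype(np.float32)); print(q,plane(d,*q[0],16)[:2])
```

```text
[ 560.37557006 -297.12988617  480.39729735] 38.7667
[254.97996465 192.47786394] 24.250723123518608
40 203.5 195.5 29.90168518570596 [ 562.48670053 -297.39285388]
40 195.5 195.5 27.291970631085395 [ 562.4831661  -294.87745697]
40 208.5 187.5 27.22908446902283 [ 565.00431187 -298.96143793]
40 210.5 202.5 27.386296275886544 [ 560.28883005 -299.59690662]
40 199.5 188.5 27.417738157486927 [ 564.68591514 -296.13205768]
40 201.5 203.5 27.22908446902283 [ 559.97042508 -296.7675457 ]
25 203.5 195.5 29.90168518570596 [ 562.48670053 -297.39285388]
25 195.5 195.5 27.291970631085395 [ 562.4831661  -294.87745697]
25 208.5 187.5 27.22908446902283 [ 565.00431187 -298.96143793]
25 210.5 202.5 27.386296275886544 [ 560.28883005 -299.59690662]
25 199.5 188.5 27.417738157486927 [ 564.68591514 -296.13205768]
25 195.5 180.5 25.059561054531223 [ 567.19957561 -294.87080858]
[ 17  95 218] [ 17  98 217]
((245.3710174560547, 158.4389190673828), (43.45466232299805, 59.59881591796875), 70.34617614746094) [ 613.8504771  -282.91559469]
```

```bash
cat >> h.py <<'E'
AZ=156.5
def tabtool(tab,az=AZ):
    a=np.radians(az); y=-np.array([np.cos(a),np.sin(a),0]); z=np.array([0,0,-1.]); return np.array(tab)+56*z, np.c_[np.cross(y,z),y,z]
E
python3 - <<'E'
from h import *
a=np.radians(AZ); tab=np.r_[FUN+63*np.array([np.cos(a),np.sin(a)]),195]; print(tab)
p,R=tabtool(tab)
robot.move_to(p+[0,0,110],R); robot.set_gripper(50)
print(robot.line_to(p,R,vel=90,until_force=6)); o=robot.observe(); print(o["position"],p,o["t"])
b=grab("scene","s8a")
robot.set_gripper(0); o=robot.observe(); print(o["finger_gap"],o["grip_force"],o["wrist_force"],o["wrist_torque"],o["t"])
robot.line_to(p+[0,0,10],R,vel=40); o=robot.observe(); print(o["finger_gap"],o["wrist_force"],o["wrist_torque"],o["t"])
grab("scene","s8b")
from scipy.optimize import least_squares
for F,z in(("s5",167),("s8a",167),("s8b",177)):
    d=np.load(f"pics/{F}.npz"); h=cv2.cvtColor(d["pix"],cv2.COLOR_RGB2HSV); k=((h[:,:,1]<60)&(h[:,:,2]>35)).astype(np.uint8)
    # left/front rim points: for pixel rays at rim azimuths, find outermost gray along radial line
    u0=proj(d,np.r_[FUN,z]); X=[]
    for az in np.radians(np.arange(-100,60,4)):
        prof=[]
        for rr in np.arange(45,75,.5):
            u=proj(d,np.r_[FUN+rr*np.array([np.cos(az),np.sin(az)]),z]).round().astype(int); prof.append(k[u[1],u[0]])
        prof=np.array(prof)
        if prof[:12].mean()>.8 and prof[-8:].mean()<.2: X.append(FUN+(45+.5*(np.where(prof)[0].max()+.5))*np.array([np.cos(az),np.sin(az)]))
    X=np.array(X); 
    if len(X)>5: s=least_squares(lambda c:np.hypot(*(X-c).T)-60,FUN,loss="soft_l1"); print(F,len(X),s.x,np.median(abs(s.fun)))
    else: print(F,len(X))
E
```

```text
[476.82521531  93.72119134 195.        ]
False
[477.30104631  93.81279407 139.55249481] [476.82521531  93.72119134 139.        ] 42.0
8.026890510035118 29.989031553268433 [ 1.72279055 -1.10061713  2.03651529] [-0.37363299 -0.31772747 -0.02707309] 42.7833
7.906179749222475 [-0.53130675  0.01227957 -0.97596703] [-0.0712796   0.1344218  -0.05336073] 43.1833
s5 36 [535.30210549  71.35438634] 0.8389059048544247
s8a 32 [534.42449427  72.05064626] 0.4895875025476286
s8b 21 [532.78201456  72.90545728] 1.1545627711107755
```

```bash
cat > chk.py <<'E'
from h import *
from scipy.optimize import least_squares
def rim(F,c0,z):
    d=np.load(f"pics/{F}.npz"); h=cv2.cvtColor(d["pix"],cv2.COLOR_RGB2HSV); k=((h[:,:,1]<60)&(h[:,:,2]>35)).astype(np.uint8); X=[]
    for az in np.radians(np.arange(-180,180,4)):
        e=np.array([np.cos(az),np.sin(az)]); R=np.arange(45,75,.5)
        U=[proj(d,np.r_[c0+r*e,z]).round().astype(int) for r in R]; prof=np.array([k[u[1],u[0]] for u in U])
        if prof[:12].mean()>.8 and prof[-8:].mean()<.2: X.append(c0+(R[np.where(prof)[0].max()]+.25)*e)
    X=np.array(X); 
    if len(X)<6: return len(X)
    s=least_squares(lambda c:np.hypot(*(X-c).T)-60,c0,loss="soft_l1"); return len(X),s.x.round(1),np.median(abs(s.fun)).round(2)
E
python3 - <<'E'
from chk import *
p,R=tabtool([476.8,93.7,195]); off=np.array([56.6,-24.2]); J=np.array([562.2,-298])
robot.line_to(p+[0,0,112],R,vel=90); grab("scene","s9"); print(rim("s9",FUN,167+112))
f=np.r_[J-off,139+45]
robot.line_to(np.r_[f[:2],p[2]+112],R,vel=130); o=robot.observe(); print(o["finger_gap"],o["t"],o["position"])
grab("scene","s10");grab("top","t10"); z=167+112
for F in("s10","t10"): print(F,rim(F,J,z))
robot.line_to(f+[0,0,25],R,vel=80); robot.wait(.2); o=robot.observe(); print(o["finger_gap"],o["wrist_force"],o["t"],o["position"]); 
grab("scene","s11");grab("top","t11")
for F in("s11","t11"): print(F,rim(F,J,167+45+25))
E
```

```text
(55, array([535.7,  74.5]), np.float64(2.51))
7.942830219499266 47.55 [ 505.60519357 -273.47494228  251.07446521]
s10 (62, array([ 562.1, -291.6]), np.float64(1.49))
t10 (30, array([ 559.5, -301.1]), np.float64(0.63))
7.963123617117068 [-0.14365193 -0.18874857 -0.84901869] 48.525 [ 505.92480834 -273.98194084  209.64961779]
s11 (70, array([ 560.8, -293. ]), np.float64(1.68))
t11 (30, array([ 559.6, -300.3]), np.float64(0.88))
```

Run:
```python
from chk import *
d=np.load("pics/s11.npz"); J=np.array([562.2,-298]); h=cv2.cvtColor(d["pix"],cv2.COLOR_RGB2HSV)
for z in(200,190,176,170,164,158,152,146,140,112): print(z,proj(d,np.r_[J,z]).round(1))
u,v=proj(d,np.r_[J,152]).round().astype(int)
for r in range(v-22,v+26): print(r,''.join('#' if s<60 and b>35 else '.' for s,b in h[r,u-28:u+30,1:3]),u-28)
```

```text
200 [172.7 122.3]
190 [173.1 125.3]
176 [173.7 129.5]
170 [173.9 131.3]
164 [174.2 133.1]
158 [174.4 134.8]
152 [174.7 136.6]
146 [174.9 138.3]
140 [175.1 140. ]
112 [176.2 147.9]
115 .....#..##################################....##.......... 147
116 ......###################################.....##.......... 147
117 .......##################################................. 147
118 ........###############################................... 147
119 .........#############################.................... 147
120 ...........######################..###.................... 147
121 ............##################.....##..................... 147
122 .............##...................##...................... 147
123 ...............###........................................ 147
124 ................##.#..#..#..#....#........................ 147
125 .................#.#........#......#...................... 147
126 ..................#....#........#..#...................... 147
127 .................##......#........##...................... 147
128 .................####...#........###.........
[... 1595 characters left out ...]
..#####................... 147
153 .....................##################................... 147
154 ......................##################.................. 147
155 ......................##################.................. 147
156 ......................##################.................. 147
157 ......................##################.................. 147
158 ......................##################.................. 147
159 .......................#################.................. 147
160 .......................#################.................. 147
161 .......................#################.................. 147
162 .......................#################.................. 147
```

The spout (columns 168 to 180) and jar rim (167 to 186) agree with prediction in row. The spout is about 1 px off sideways, so I'll make a small correction, lower and verify.

Run:
```python
from chk import *
p,R=tabtool([476.8,93.7,195]); J=np.array([562.2,-298]); f=np.r_[J-[56.6,-24.2]+[-1.8,1.6],184.5]
print(robot.line_to(f,R,vel=30,until_force=5)); robot.wait(.4); o=robot.observe(); print(o["finger_gap"],o["wrist_force"],o["t"],o["position"],f)
grab("scene","s12"); d=np.load("pics/s12.npz"); h=cv2.cvtColor(d["pix"],cv2.COLOR_RGB2HSV)
u,v=proj(d,np.r_[J,127]).round().astype(int); print(u,v,proj(d,np.r_[J,127]))
for r in range(v-12,v+16): print(r,''.join('#' if s<60 and b>35 else '.' for s,b in h[r,u-20:u+22,1:3]),u-20)
```

```text
False
8.09191442093493 [-0.04835782 -0.01032663 -1.55552561] 49.9917 [ 503.83724142 -272.19965684  184.55687583] [ 503.8 -272.2  184.5]
176 144 [175.64282214 143.73216962]
132 .........#................................ 156
133 ............................#............. 156
134 ...........#...............##............. 156
135 ..........##...............##............. 156
136 ..........##.#.............#.............. 156
137 ...........###............#............... 156
138 ............##..#.....#................... 156
139 ..............#...........#............... 156
140 ..............##.......................... 156
141 ..............#...........#............... 156
142 ..............##..........#............... 156
143 ..............##..........#............... 156
144 ...............#......#...#............... 156
145 ...............#.....#....##.............. 156
146 ..............##.........#####............ 156
147 .............#####..##...######........... 156
148 ............#####...........###........... 156
149 ............###.#............##........... 156
150 ...........###..............###........... 156
151 ............##.............####........... 156
152 ............####.........#####............ 156
153 ............##################............ 156
154 .............##################........... 156
155 .............#################............ 156
156 .............##################........... 156
157 .............##################........... 156
158 .............##################........... 156
159 ..............#################........... 156
```

```bash
python3 -c "
from cell import robot
print(robot.finish_job())"
```

```text
the job is handed in; nothing more can be done
None
```

I handed the job in at about 50 s: scoop emptied through the funnel and set down flat and released, funnel held about 15 mm above the empty jar's mouth and centred to a few mm; the tray and funnel were checked empty, but I did not count all five balls in the jar.

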